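# Air the date container with its lever and latch it again

## Robot

A 6-joint arm with a two-finger parallel gripper is mounted at the origin on the work surface. World frame = base frame: x ahead of the robot, y to its left, z up, the work surface at z = 0. Lengths are in m, angles in degrees, forces in N, time in s.
With the tool pointing down it reaches from about 0.35 to 1 m from the base axis. Payload 7.1 kg.
Tool frame: the origin (TCP) lies between the finger pads; the fingertips stand ahead of it and the grasp point (between the pads) lies 3 mm ahead of it (manip.tcp_to_tips is the z of the fingertips in the tool frame, in m); z points along the fingers, x is the direction in which the jaws open and shut, and the axes are right-handed (so a half turn about z gives the same grasp; the last joint's range is limited). The gripper opens to 85 mm and grips with 20 to 120 N. Pads are 22 mm wide; open, the fingers measure 114 mm over their backs; the gripper's body (76 mm by 85 mm) begins 54 mm behind the grasp point. The pads swing forward as they close: fully open they stand 13 mm farther back than shut.
Start: joints at [65.432, 24.242, 93.386, -0, 62.372, -1.089], TCP at [0.249, 0.573, 0.253] pointing down, gripper open.
Joint ranges: [-172.04, 172.04], [-51.8, 120.97], [4.93, 147.93], [-75.15, 255.16], [6.16, 154.13], [-145.62, 145.62]. Speed limits (degrees/s): [136.94, 136.94, 172.46, 180, 180, 180].

## Interface

Orientations are given as [roll, pitch, yaw] about the fixed x, y, z axes, in that order (R = Rz(yaw) Ry(pitch) Rx(roll)).
In Python, from workcell import manip gives the robot as it stands.
- The arm moves only by the tool jog_arm, never from a script. Its arguments are lists of equal length, an entry for each row: "jaw": the closure, from 0 (fully open) to 1 (shut); "linear": the shift along the tool's x, y, z in mm, a list of three; "twist": the turn, a rotation vector about the tool's x, y, z in rad, a list of three. In form: {"jaw": [jaw, ...], "linear": [[tx, ty, tz], ...], "twist": [[ax, ay, az], ...]}. A call has 1 to 8 rows; each row shifts and turns the commanded pose from where the row before left it, along the tool's axes as they then stand; what a row does not reach is not made up. A row lasts 1/8 s, in which the tool goes at most 62.5 mm and 10.7 degrees, less where a joint would pass 70% of its speed; a pose out of reach is approached as far as the arm can. A call with a gripper value outside its range is refused whole. The fingers move at their own pace and stop on an object; the grip force is fixed at half the most. Time passes only in rows, so rows that do not move let the fingers close. It gives the time, the measured TCP pose, the force and the opening at its end, in the units of the state.
- manip.sense(): the state, without advancing time (a new reading comes with each control period).
- manip.read_camera(name): name is "side" or "top"; returns (picture, depth): 400x640x3 uint8, red, green, blue; 400x640 float32, m along the optical axis (not along the pixel's ray), 0 where there is no reading.
- manip.camera_model(name): a dict with "vertical_fov" (degrees; the focal length in pixels is half the picture's height over the tangent of half this angle, whatever the lens; pixels are square), "cx", "cy" (the principal point, pixels), "dist" ([k1, k2, p1, p2, k3] as OpenCV has them; the pictures are not rectified), "rvec" (rotation vector, rad) and "tvec" (3), from world to camera coordinates, as OpenCV has them. Camera axes: x right, y down, z forward; pixel columns grow to the right and rows downward; lengths in m; the calibration is good to about 2 mm. A picture is of the moment at which its call begins. camera_model takes no time and is no camera call.
- manip.close_job(): hands the job in, once; it reports no verdict.
The state is a dict: "clock": time; "joint_positions": joint angles; "joint_velocities": joint speeds; "tau": joint torques, N m; "eef_pos": TCP position; "ee_rot": TCP orientation; "force": force on the tool from outside, world axes, zero at the start; "moment": the same for the moment, N m; "finger_gap": finger opening in m.
Only numpy, scipy, OpenCV 4.12 (cv2) and the standard library are available. Lean on these libraries where they do the work, as an engineer would, in place of code of your own. Each camera call takes 0.05 s, during which the arm holds its last target.

## Task

Air the dates: with the fingertips, press the red lever paddle on the front of the olive date container down until its lid stands wide open, and keep it open for a good two seconds. Then let the lever come up slowly under the finger, so that the lid eases down over some three seconds or more and does not slam, and with the lid shut push the black latch knob sideways, away from the lever, fully home. Work the lid through its lever only, without touching the lid itself, grasp nothing, and leave the cups, coaster, dallah and spare box where they stand.

Things in the scene. Friction and masses are not known exactly. Their poses are not given: they have to be found in the camera images.
- container: Olive green plastic date container, 160 (x) by 240 (y) by 122 mm high without lid, fixed to the shelf. Origin: centre of its underside, on the shelf top, z up. Its front, with lever and latch, faces its own -x; the lever is at y = -60 mm, the latch at y = +30 to +65 mm. Shut, the lid's top is at z = 130 mm (132 over its raised panel).
- lid (a joint): Opening of the lid in rad: 0 shut, 1.26 at its stop; 0.95 and more is wide open. Flat olive plate 166 by 246 by 8 mm, about 0.2 kg, hinged along the container's back (+x) rim: its front edge swings up and back, away from the lever. Linked to the lever both ways: lid angle = 3 x lever angle. If the lever is let go, the lid falls shut with a slam.
- lid_edge (a point): Middle of the lid's front edge, on its upper face (moves with the lid, 163 mm from the hinge).
- lever (a joint): Turn of the lever in rad: 0 up (lid shut), 0.32 lid wide open, 0.42 down at its stop. Its pivot line is parallel to the container's y, at container x = -90, z = 105 mm. The lid's weight pushes the paddle up with 2 to 9 N (most near the shut end), so it follows a rising finger by itself.
- paddle (a point): Middle of the upper face of the red lever paddle: 48 mm (container x) by 64 mm (y), 10 mm thick, 80 mm in front of the lever's pivot. It moves with the lever. Lever up: paddle level, upper face at z = 111 mm, its middle 90 mm in front of the container's front wall. Pressed 26 mm straight down it opens the lid wide; the stop comes at about 33 mm. The space around and under it is free.
- latch (a joint): Slide of the latch bolt in m: 0 to 0.008 at the start (open), 0.035 fully home at its stop. It slides towards the container's +y, away from the lever, with 1 to 2 N of friction, and stays where it is left. Open, it does not hinder the lid.
- latch_knob (a point): Middle of the top of the black latch knob, upright on an aluminium ledge: 22 mm (container x) by 16 mm (y), 36 mm tall, top at z = 130, ledge top at z = 94 mm; 25 mm in front of the front wall. It moves with the latch. Push it on the side that faces the lever, where some 60 mm are free between the knob and the lever's bracket (top z = 122, near face y = -38 mm).
- cup_white: White ceramic cup without handle, 68 mm across, 65 mm tall, loose. Origin at the centre of its underside.
- cup_blue: Blue ceramic cup, the same size, loose. Origin at the centre of its underside.
- cup_clay: Terracotta cup, the same size, loose. Origin at the centre of its underside.
- coaster: Aluminium coaster, disc 90 mm across, 6 mm thick, loose, lying flat in front of the container. Origin at the centre of its underside.
- dallah: Insulated steel coffee pot (dallah) with brass lid, 124 mm across, 246 mm tall, spout and handle reach 110 mm from its axis; loose, beside the container. Origin at the centre of its underside.
- spare_box: Closed olive date box, 136 by 156 by 97 mm, loose, beside the container. Origin at the centre of its underside.

How it is judged (in metres and radians):
On the way, in this order (a step that is already met when the one before it is completed fails the run):
1. the lever is pressed and the lid stands wide open (0.9 rad or more) for 1.5 s (value of joint lid above 0.9 rad), for 1.5 s.
2. the lid is down and shut, the latch still open (value of joint lid below 0.03 rad and value of joint latch below 0.02 m), for 0.1 s.
3. the latch is pushed home (value of joint latch above 0.029 m), for 0.2 s.
At the end, for the whole second after the job is handed in: The lid is shut (below 0.03 rad), the lever up (below 0.015 rad), the latch home (beyond 29 of its 35 mm), and the cups, coaster, dallah and spare box stand within 15 mm of where they were (value of joint lid below 0.03 rad and value of joint lever below 0.015 rad and value of joint latch above 0.029 m and distance of each of cup_white, cup_blue, cup_clay, coaster, dallah, spare_box from where it was at the start of the episode below 0.015 m); the robot touches nothing.
It fails at once if the lid falls faster than 1.5 rad/s (slams) (velocity of joint lid below -1.5 rad/s).
It fails at once if the robot touches the lid itself (over 1 N) (contact force between lid and the fingers above 1 N or contact force between lid and the arm above 1 N).
It fails at once if the latch is pushed home while the lid is up (value of joint lid above 0.1 rad and value of joint latch above 0.02 m).
It fails at once if a cup, the coaster, the dallah or the spare box is shifted by more than 15 mm, lifted or tipped (distance of any of cup_white, cup_blue, cup_clay, coaster, dallah, spare_box from where it was at the start of the episode above 0.015 m or angle between any of cup_white, cup_blue, cup_clay, coaster, dallah, spare_box's own z axis and vertical above 0.3 rad).
It also fails if it takes over 70 s, if anything falls off the work surface, if the arm or the gripper's body presses on something with over 40 N, if the wrist force passes 120 N, or if a joint passes its speed limit or range.

## Working session

There is one attempt and no reset: what is moved stays moved. The work goes in short steps, Python scripts to look and compute and a tool call to move; the robot and the scene stay as the last step left them, time stands still between calls to the robot, and variables do not carry over. Pictures are saved under pics/ and viewed, and the job is handed in when it is done.

Besides the shell and the picture viewer there is one more tool, called after "Call:" as name(argument=value, ...) on one line, values as JSON. jog_arm: Moves the arm, as the interface text tells. Its arguments: {"type":"object","properties":{"jaw":{"type":"array"},"linear":{"type":"array"},"twist":{"type":"array"}},"required":["jaw","linear","twist"]}

```bash
mkdir -p pics; ls; python3 - <<'E'
from workcell import manip
import cv2, numpy as np
for n in("side","top"):
    p,d=manip.read_camera(n); cv2.imwrite(f"pics/{n}0.png",p[:,:,::-1]); np.save(f"{n}0.npy",d); np.save(f"{n}0p.npy",p)
    print(manip.camera_model(n))
print(manip.sense(), manip.tcp_to_tips)
E
```

```text
pics
{'vertical_fov': 56.57376665128421, 'cx': 320.46334216053134, 'cy': 196.52233235774852, 'dist': array([-0.03863464,  0.        ,  0.        ,  0.        ,  0.        ]), 'rvec': array([ 2.06511337, -0.58482616,  0.29948509]), 'tvec': array([-0.44658078,  0.26258417,  0.91279566])}
{'vertical_fov': 54.094436222200514, 'cx': 320.04132065680625, 'cy': 200.6647418426309, 'dist': array([-0.0857392,  0.       ,  0.       ,  0.       ,  0.       ]), 'rvec': array([ 2.20955369, -2.18724186,  0.08116292]), 'tvec': array([0.04788976, 0.5483663 , 1.24668477])}
{'clock': 0.1, 'joint_positions': array([ 6.54325490e+01,  2.42826939e+01,  9.34280213e+01, -2.04360994e-03,
        6.23727188e+01, -1.08836111e+00]), 'joint_velocities': array([-0.04018346, -0.26577129, -0.09727952, -0.03711298, -0.01555015,
       -0.04681905]), 'tau': array([ 4.47171697e-04, -5.58429694e+01, -2.82443905e+01,  5.24297388e-05,
        3.01550295e-03, -2.11766707e-05]), 'eef_pos': array([0.24879243, 0.57282721, 0.25258799]), 'ee_rot': array([1.79999776e+02, 8.34533995e-02, 6.65218590e+01]), 'force': array([ 0.34525668,  0.15513982, -0.31812515]), 'moment': array([0.03905781, 0.03143174, 0.00088463]), 'finger_gap': 0.0854083272236448} 0.022
```

View pics/side0.png

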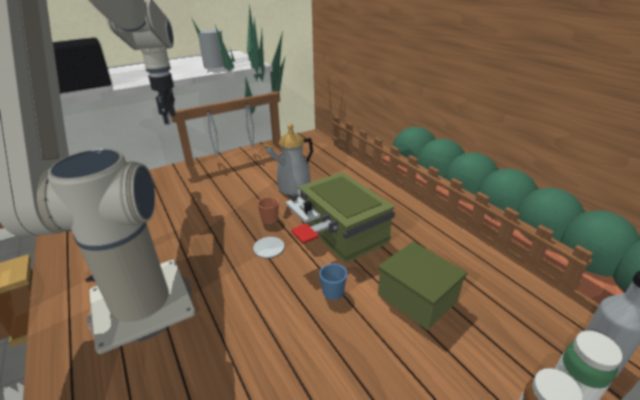

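View pics/top0.png

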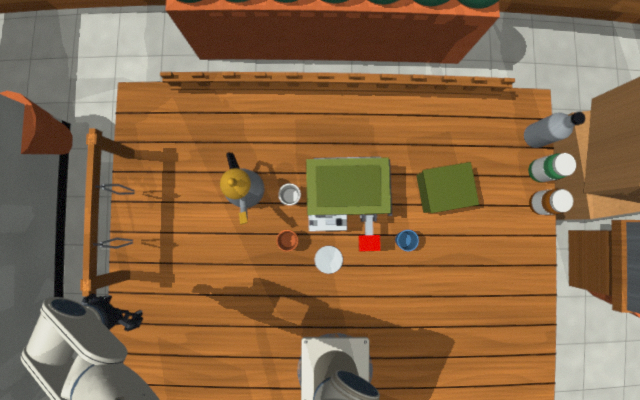

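The top view shows the container lid at about (348,185), the red paddle at (369,242) and the latch ledge at (328,222). The blue cup is at (408,240), clay at (288,240), white at (289,194), coaster at (329,260), dallah at (240,187) and spare box at (449,187). Next I measure them.

```bash
cat > h.py <<'E'
import numpy as np, cv2
from workcell import manip
def cam(n):
    m=manip.camera_model(n); f=200/np.tan(np.radians(m['vertical_fov'])/2)
    K=np.array([[f,0,m['cx']],[0,f,m['cy']],[0,0,1]]); R=cv2.Rodrigues(m['rvec'])[0]
    return K,np.array(m['dist']),R,np.array(m['tvec'])
def plane(n,px,z):
    K,D,R,t=cam(n); u=cv2.undistortPoints(np.array(px,float).reshape(-1,1,2),K,D).reshape(-1,2)
    r=np.c_[u,np.ones(len(u))]@R; c=-R.T@t
    return c+r*((z-c[2])/r[:,2])[:,None]
def proj(n,P):
    K,D,R,t=cam(n); return cv2.projectPoints(np.array(P,float).reshape(-1,1,3),cv2.Rodrigues(R)[0],t,K,D)[0].reshape(-1,2)
E
python3 - <<'E'
from h import *
p=np.load('top0p.npy'); hsv=cv2.cvtColor(p,cv2.COLOR_RGB2HSV)
def big(m):
    c,_=cv2.findContours(m.astype(np.uint8),cv2.RETR_EXTERNAL,cv2.CHAIN_APPROX_NONE); return sorted(c,key=cv2.contourArea)[::-1]
def rep(name,m,z,k=1,n="top"):
    for c in big(m)[:k]:
        w=plane(n,c.reshape(-1,2),z)[:,:2]; r=cv2.minAreaRect((w*1000).astype(np.float32)); print(name,np.round(r[0],1),np.round(r[1],1),round(r[2],1), cv2.boundingRect(c))
H,S,V=[hsv[...,i].astype(int) for i in range(3)]
red=(S>200)&((H<4)|(H>176))&(V>150); red[:100]=0
rep('paddle',red,.111)
ol=(H>27)&(H<45)&(S>100)&(V>50); ol[:120]=0
rep('olive',ol,.131,2)
bl=(H>95)&(H<120)&(S>100); bl[:150]=0; bl[:,500:]=0
rep('blue',bl,.065)
wh=(S<40)&(V>150); wh[:180]=0; wh[300:]=0; wh[:,:270]=0; wh[:,370:]=0
rep('white things',wh,.006,3)
ps=np.load('side0p.npy')
cv2.imwrite('pics/topz.png',cv2.resize(p[140:290,220:480,::-1],None,fx=3,fy=3,interpolation=2))
cv2.imwrite('pics/sidez.png',cv2.resize(ps[150:310,240:430,::-1],None,fx=3.5,fy=3.5,interpolation=2))
hs=cv2.cvtColor(ps,cv2.COLOR_RGB2HSV); red=(hs[...,1]>200)&((hs[...,0]<4)|(hs[...,0]>176))&(hs[...,2]>150)
rep('paddle side',red,.111,2,'side')
E
```

```text
paddle [419.2 -92. ] [44.5 59.8] 0.3 (359, 235, 21, 16)
olive [584.9 -26.9] [164.5 246. ] 1.6 (306, 158, 85, 57)
olive [ 584.1 -323. ] [129.4 170.7] 9.7 (417, 163, 62, 50)
blue [ 425.5 -215.6] [62. 66.] 0.1 (396, 230, 22, 21)
white things [358.6  24.1] [86.9 87.2] 0.5 (315, 246, 28, 28)
white things [477.8  28.4] [ 48.6 120.1] 0.6 (309, 215, 38, 16)
white things [569.1 152.8] [65.2 68.2] 0.6 (279, 184, 22, 21)
```

```bash
sleep 1
```

```text
(no output)
```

View pics/topz.png

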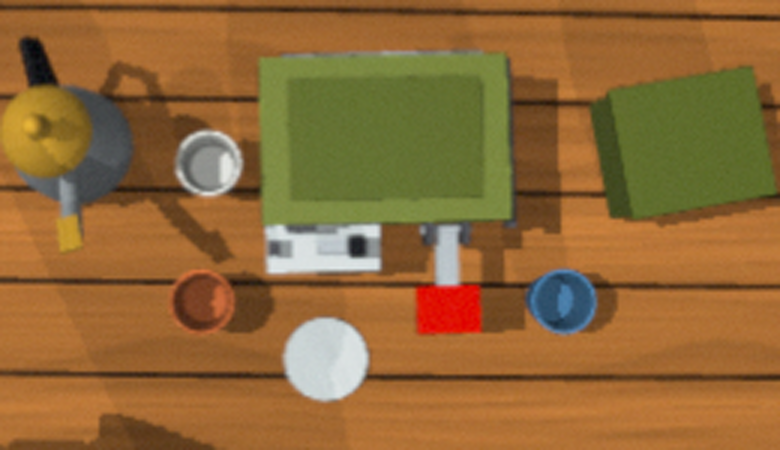

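View pics/sidez.png

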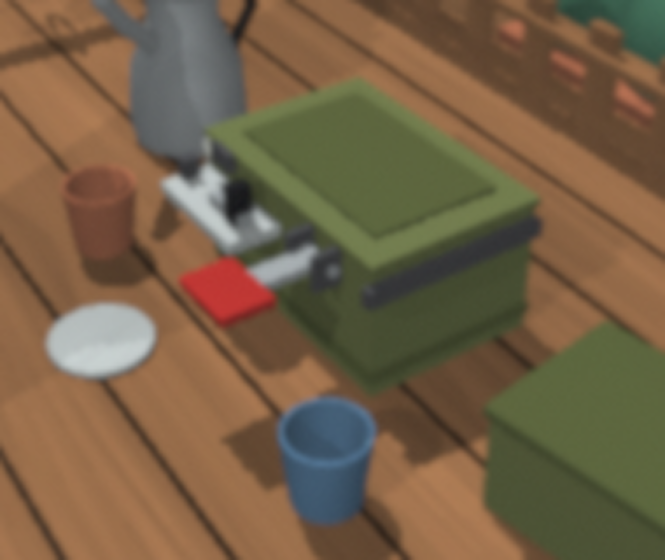

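The zooms show the black knob at zoom (358,245), which is full-frame pixel about (339,222). It stands at the lever end of the ledge. The paddle is clear all round. Now I refine the yaw and the knob position.

```bash
python3 - <<'E'
from h import *
p=np.load('top0p.npy'); hsv=cv2.cvtColor(p,cv2.COLOR_RGB2HSV); H,S,V=[hsv[...,i].astype(int) for i in range(3)]
ol=((H>27)&(H<45)&(S>100)&(V>50)).astype(np.uint8); ol[:120]=0; ol[:,400:]=0;ol[:,:295]=0
c=max(cv2.findContours(ol,0,cv2.CHAIN_APPROX_NONE)[0],key=cv2.contourArea).reshape(-1,2)
w=plane('top',c,.130)[:,:2]*1000
lo=w[:,0].min();
for nm,s in(('back',(w[:,0]>655)&(abs(w[:,1]+27)<110)),('front',(w[:,0]<515)&(abs(w[:,1]+27)<110))):
    f=np.polyfit(w[s,1],w[s,0],1); print(nm,np.degrees(np.arctan(-f[0])),np.polyval(f,-27))
for nm,s in(('left',(w[:,1]>85)&(abs(w[:,0]-585)<65)),('right',(w[:,1]<-140)&(abs(w[:,0]-585)<65))):
    f=np.polyfit(w[s,0],w[s,1],1); print(nm,np.degrees(np.arctan(f[0])),np.polyval(f,585))
dk=(V<70); m=np.zeros_like(dk); m[215:231,330:347]=dk[215:231,330:347]
ys,xs=np.nonzero(m); print(np.c_[xs,ys].mean(0),xs.min(),xs.max(),ys.min(),ys.max(),plane('top',[[xs.mean(),ys.mean()],[xs.min(),ys.mean()],[xs.max(),ys.mean()]],.130))
yaw=np.radians(1.8);R=np.array([[np.cos(yaw),-np.sin(yaw)],[np.sin(yaw),np.cos(yaw)]])
for o in ((419.2,-92),):
    print('origin from paddle',np.array(o)-R@[-170,-60])
E
```

```text
back 1.8052181138429315 665.461219826596
front 1.0998341136465803 505.18023434238995
left 1.2264074458339267 93.82618022784487
right 2.0200943076421587 -148.40332246996888
[338.85714286 221.5       ] 337 341 219 224 [[ 0.4806109  -0.00054587  0.13      ]
 [ 0.48055989  0.00489249  0.13      ]
 [ 0.48066949 -0.00682266  0.13      ]]
origin from paddle [587.23146972 -26.68977733]
```

Call:
jog_arm(jaw=[1,1,1,1], linear=[[0,0,0],[0,0,0],[0,0,0],[0,0,0]], twist=[[0,0,-0.147],[0,0,-0.147],[0,0,-0.147],[0,0,0]])

```text
clock: 0.6
eef_pos: [0.2489, 0.573, 0.2529]
ee_rot: [-180.0, 0.0, 91.7]
force: [0.0, -0.1, -0.2]
finger_gap: 0.0125
```

Call:
jog_arm(jaw=[1,1,1,1,1,1,1,1], linear=[[-48,10,0],[-48,10,0],[-48,10,0],[-48,10,0],[-48,10,0],[-48,10,0],[-48,10,0],[-48,10,0]], twist=[[0,0,0],[0,0,0],[0,0,0],[0,0,0],[0,0,0],[0,0,0],[0,0,0],[0,0,0]])

```text
clock: 1.6
eef_pos: [0.341, 0.1905, 0.2534]
ee_rot: [180.0, -0.0, 91.6]
force: [-0.3, -0.0, 0.3]
finger_gap: 0.0001
```

Call:
jog_arm(jaw=[1,1,1,1,1,1,1,1], linear=[[-48,10,0],[-48,10,0],[-48,10,0],[-48,10,0],[-48,10,0],[-40,10,0],[0,0,0],[0,0,0]], twist=[[0,0,0],[0,0,0],[0,0,0],[0,0,0],[0,0,0],[0,0,0],[0,0,0],[0,0,0]])

```text
clock: 2.6
eef_pos: [0.4091, -0.0858, 0.2531]
ee_rot: [-180.0, -0.0, 91.6]
force: [-0.7, -0.4, -0.4]
finger_gap: -0.0
```

Call:
jog_arm(jaw=[1,1,1,1,1,1,1], linear=[[-6,4,20],[0,0,25],[0,0,25],[0,0,20],[0,0,10],[0,0,5],[0,0,0]], twist=[[0,0,0],[0,0,0],[0,0,0],[0,0,0],[0,0,0],[0,0,0],[0,0,0]])

```text
clock: 3.48
eef_pos: [0.4139, -0.0917, 0.1485]
ee_rot: [180.0, 0.0, 91.8]
force: [-0.4, 0.4, -0.1]
finger_gap: 0.0002
```

```bash
python3 - <<'E'
from h import *
for n,sl in(("side",np.s_[120:280,240:430]),("top",np.s_[140:290,220:480])):
    p,d=manip.read_camera(n); cv2.imwrite(f"pics/{n}1.png",cv2.resize(p[sl][:,:,::-1],None,fx=3,fy=3,interpolation=2))
s=manip.sense();print(s['eef_pos'],s['force'],s['clock'])
E
```

```text
[ 0.41421102 -0.09193681  0.14886226] [-0.03873124  0.08261432 -0.14144839] 3.575
```

View pics/side1.png

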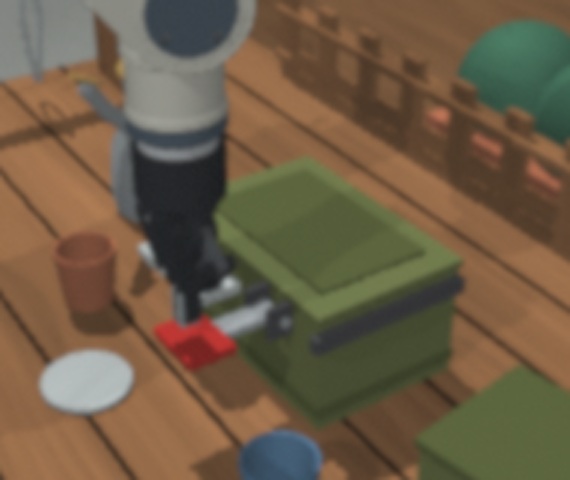

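View pics/top1.png

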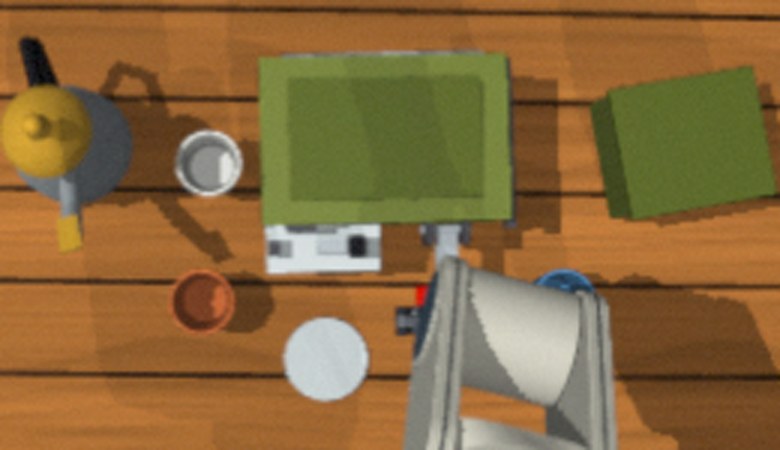

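The side view shows the closed fingertips (zoom ~(187,320)) just above the paddle's centre, and the top view shows the lid and latch ledge clear. Pressing gradually.

Call:
jog_arm(jaw=[1,1,1,1,1,1,1,1], linear=[[0,0,4],[0,0,4],[0,0,3],[0,0,2],[0,0,2],[0,0,2],[0,0,2],[0,0,0]], twist=[[0,0,0],[0,0,0],[0,0,0],[0,0,0],[0,0,0],[0,0,0],[0,0,0],[0,0,0]])

```text
clock: 4.58
eef_pos: [0.4137, -0.0919, 0.1295]
ee_rot: [-180.0, 0.0, 91.8]
force: [-2.1, -0.5, 7.8]
finger_gap: 0.0002
```

Call:
jog_arm(jaw=[1,1,1,1,1,1,1,1], linear=[[0,0,2],[0,0,2],[0,0,2],[0,0,2],[0,0,2],[0,0,2],[0,0,2],[0,0,2]], twist=[[0,0,0],[0,0,0],[0,0,0],[0,0,0],[0,0,0],[0,0,0],[0,0,0],[0,0,0]])

```text
clock: 5.58
eef_pos: [0.4146, -0.092, 0.1137]
ee_rot: [179.9, 0.0, 91.8]
force: [0.0, 1.0, 6.3]
finger_gap: 0.0001
```

Call:
jog_arm(jaw=[1,1,1,1,1,1], linear=[[0,0,2],[0,0,2],[0,0,2],[0,0,2],[0,0,0.5],[0,0,0]], twist=[[0,0,0],[0,0,0],[0,0,0],[0,0,0],[0,0,0],[0,0,0]])

```text
clock: 6.32
eef_pos: [0.4138, -0.092, 0.1048]
ee_rot: [-180.0, 0.0, 91.8]
force: [1.7, -0.4, 2.3]
finger_gap: -0.0001
```

```bash
python3 - <<'E'
from h import *
p,d=manip.read_camera("side"); cv2.imwrite(f"pics/side2.png",cv2.resize(p[100:280,240:430,::-1],None,fx=3,fy=3,interpolation=2))
s=manip.sense();print(s['eef_pos'],s['force'],s['clock'])
c,sn=np.cos(.028),np.sin(.028)
for a in(.9,1.0,1.1,1.2,1.26):
  P=[]
  for y in(-123,123):
    x=80-163*np.cos(a)-4*np.sin(a)*0; z=.126*1000+163*np.sin(a)
    P.append([.587+(c*x-sn*y)/1000,-.027+(sn*x+c*y)/1000,z/1000])
  print(a,np.round((proj('side',P)-[240,100])*3))
E
```

```text
[ 0.41382172 -0.09199541  0.1048173 ] [ 0.92317606 -0.88545607  3.11257314] 6.375
0.9 [[381. 231.]
 [222. 130.]]
1.0 [[394. 216.]
 [233. 117.]]
1.1 [[408. 203.]
 [245. 106.]]
1.2 [[422. 191.]
 [258.  97.]]
1.26 [[431. 184.]
 [266.  92.]]
```

View pics/side2.png

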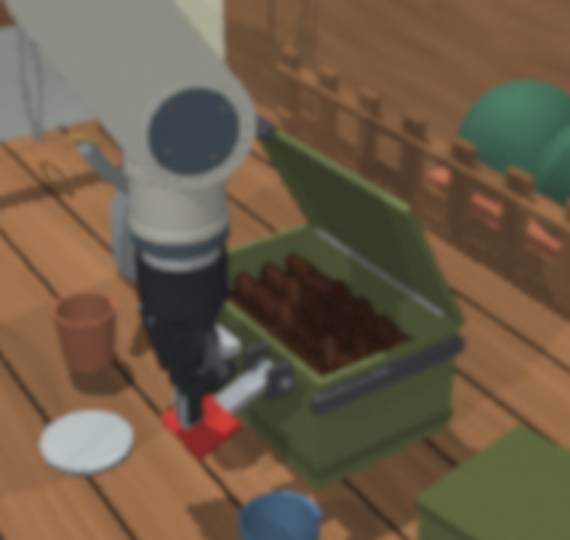

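The lid stands open, its near front corner at zoom (412,205), which matches about 1.1 rad. Now I hold it there.

Call:
jog_arm(jaw=[1,1,1,1,1,1,1,1], linear=[[0,0,0],[0,0,0],[0,0,0],[0,0,0],[0,0,0],[0,0,0],[0,0,0],[0,0,0]], twist=[[0,0,0],[0,0,0],[0,0,0],[0,0,0],[0,0,0],[0,0,0],[0,0,0],[0,0,0]])

```text
clock: 7.38
eef_pos: [0.4138, -0.0919, 0.1048]
ee_rot: [-180.0, 0.0, 91.8]
force: [1.2, -1.3, 3.6]
finger_gap: -0.0001
```

Call:
jog_arm(jaw=[1,1,1,1,1,1,1,1], linear=[[0,0,0],[0,0,0],[0,0,0],[0,0,0],[0,0,0],[0,0,0],[0,0,0],[0,0,0]], twist=[[0,0,0],[0,0,0],[0,0,0],[0,0,0],[0,0,0],[0,0,0],[0,0,0],[0,0,0]])

```text
clock: 8.38
eef_pos: [0.4138, -0.0919, 0.1048]
ee_rot: [-180.0, 0.0, 91.8]
force: [0.5, -2.0, 3.4]
finger_gap: 0.0003
```

Call:
jog_arm(jaw=[1,1,1,1,1,1,1,1], linear=[[0,0,0],[0,0,0],[0,0,-0.5],[0,0,-0.5],[0,0,-0.8],[0,0,-0.8],[0,0,-0.8],[0,0,-0.8]], twist=[[0,0,0],[0,0,0],[0,0,0],[0,0,0],[0,0,0],[0,0,0],[0,0,0],[0,0,0]])

```text
clock: 9.38
eef_pos: [0.4131, -0.0919, 0.1089]
ee_rot: [-179.9, -0.0, 91.8]
force: [-2.9, -2.1, 3.6]
finger_gap: -0.0
```

Call:
jog_arm(jaw=[1,1,1,1,1,1,1,1], linear=[[0,0,-0.8],[0,0,-0.8],[0,0,-0.8],[0,0,-0.8],[0,0,-0.8],[0,0,-0.8],[0,0,-0.8],[0,0,-0.8]], twist=[[0,0,0],[0,0,0],[0,0,0],[0,0,0],[0,0,0],[0,0,0],[0,0,0],[0,0,0]])

```text
clock: 10.38
eef_pos: [0.4134, -0.0918, 0.1154]
ee_rot: [-180.0, -0.0, 91.8]
force: [-6.6, -0.2, 5.4]
finger_gap: 0.0001
```

Call:
jog_arm(jaw=[1,1,1,1,1,1,1,1], linear=[[0,0,-0.8],[0,0,-0.8],[0,0,-0.8],[0,0,-0.8],[0,0,-0.8],[0,0,-0.8],[0,0,-0.8],[0,0,-0.8]], twist=[[0,0,0],[0,0,0],[0,0,0],[0,0,0],[0,0,0],[0,0,0],[0,0,0],[0,0,0]])

```text
clock: 11.38
eef_pos: [0.4133, -0.0918, 0.1219]
ee_rot: [-179.9, -0.0, 91.8]
force: [-6.6, 0.0, 6.8]
finger_gap: 0.0002
```

Call:
jog_arm(jaw=[1,1,1,1,1,1,1,1], linear=[[0,0,-0.8],[0,0,-0.8],[0,0,-0.8],[0,0,-0.8],[0,0,-0.8],[0,0,-0.8],[0,0,-0.8],[0,0,-0.8]], twist=[[0,0,0],[0,0,0],[0,0,0],[0,0,0],[0,0,0],[0,0,0],[0,0,0],[0,0,0]])

```text
clock: 12.38
eef_pos: [0.4135, -0.0918, 0.1284]
ee_rot: [-180.0, -0.0, 91.8]
force: [-6.9, 0.6, 7.5]
finger_gap: -0.0002
```

Call:
jog_arm(jaw=[1,1,1,1,1,1,1,1], linear=[[0,0,-0.8],[0,0,-0.8],[0,0,-0.8],[0,0,-0.8],[0,0,-0.8],[0,0,-0.8],[0,0,-0.8],[0,0,-0.8]], twist=[[0,0,0],[0,0,0],[0,0,0],[0,0,0],[0,0,0],[0,0,0],[0,0,0],[0,0,0]])

```text
clock: 13.38
eef_pos: [0.4146, -0.0921, 0.1348]
ee_rot: [179.9, 0.0, 91.8]
force: [0.4, -0.4, -0.2]
finger_gap: -0.0003
```

Call:
jog_arm(jaw=[1,1,1,1,1,1,1,1], linear=[[0,0,-5],[0,0,-20],[0,0,-20],[0,0,-20],[26,30,0],[26,31,0],[0,0,0],[0,0,0]], twist=[[0,0,0],[0,0,0],[0,0,0],[0,0,0],[0,0,0],[0,0,0],[0,0,0],[0,0,0]])

```text
clock: 14.38
eef_pos: [0.4726, -0.038, 0.1995]
ee_rot: [-180.0, 0.0, 91.8]
force: [-0.5, 0.2, -0.0]
finger_gap: 0.0002
```

```bash
python3 - <<'E'
from h import *
for n,sl in(("side",np.s_[120:280,240:430]),("top",np.s_[140:290,220:480])):
    p,d=manip.read_camera(n); cv2.imwrite(f"pics/{n}3.png",cv2.resize(p[sl][:,:,::-1],None,fx=3,fy=3,interpolation=2))
s=manip.sense();print(s['eef_pos'],s['force'],s['clock'])
E
```

```text
[ 0.47230424 -0.03842783  0.19948843] [-0.3702448  -0.38759803 -0.49015254] 14.475
```

View pics/side3.png

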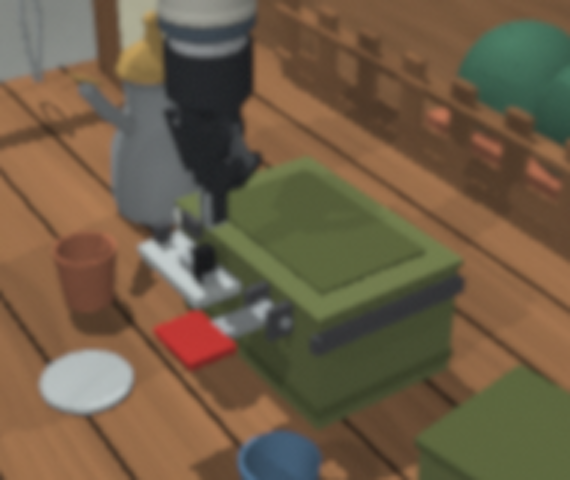

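View pics/top3.png

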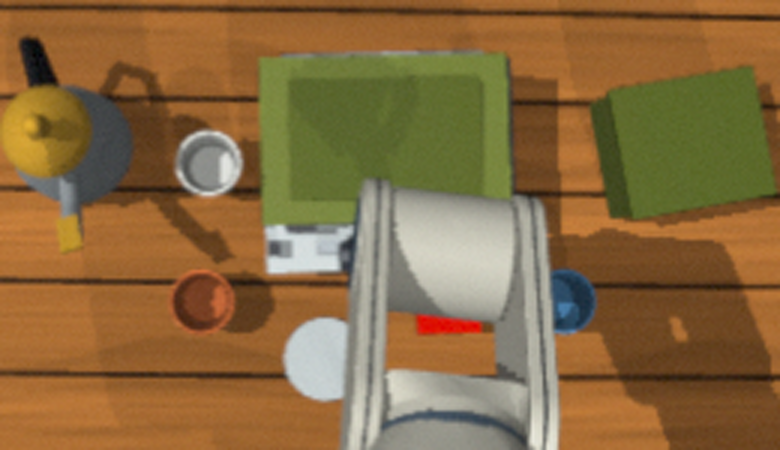

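The lid is shut, the paddle is level and the knob is unmoved at zoom (205,260). The fingertips hang above the gap between knob and bracket, so I lower them there.

Call:
jog_arm(jaw=[1,1,1,1,1,1,1,1], linear=[[0,0,15],[0,0,15],[0,0,12],[0,0,10],[0,0,8],[0,0,5],[0,0,2],[0,0,0]], twist=[[0,0,0],[0,0,0],[0,0,0],[0,0,0],[0,0,0],[0,0,0],[0,0,0],[0,0,0]])

```text
clock: 15.48
eef_pos: [0.4733, -0.0381, 0.1327]
ee_rot: [180.0, 0.0, 91.8]
force: [-0.7, 0.5, 0.0]
finger_gap: -0.0002
```

Call:
jog_arm(jaw=[1,1,1,1,1,1,1,1], linear=[[2,0,0],[3,0,0],[3,0,0],[3,0,0],[3,0,0],[3,0,0],[3,0,0],[3,0,0]], twist=[[0,0,0],[0,0,0],[0,0,0],[0,0,0],[0,0,0],[0,0,0],[0,0,0],[0,0,0]])

```text
clock: 16.48
eef_pos: [0.4724, -0.0149, 0.1326]
ee_rot: [-180.0, 0.0, 91.8]
force: [-0.0, -1.0, 0.1]
finger_gap: -0.0001
```

Call:
jog_arm(jaw=[1,1,1,1,1,1,1,1], linear=[[3,0,0],[3,0,0],[3,0,0],[3,0,0],[3,0,0],[3,0,0],[3,0,0],[0,0,0]], twist=[[0,0,0],[0,0,0],[0,0,0],[0,0,0],[0,0,0],[0,0,0],[0,0,0],[0,0,0]])

```text
clock: 17.48
eef_pos: [0.4718, 0.0062, 0.1326]
ee_rot: [180.0, -0.0, 91.8]
force: [-0.2, 0.5, 0.2]
finger_gap: 0.0
```

Call:
jog_arm(jaw=[1,1,1,1], linear=[[2,0,0],[2,0,0],[1,0,0],[0,0,0]], twist=[[0,0,0],[0,0,0],[0,0,0],[0,0,0]])

```text
clock: 17.98
eef_pos: [0.4717, 0.011, 0.1326]
ee_rot: [180.0, -0.0, 91.8]
force: [-0.0, -0.7, 1.1]
finger_gap: -0.0002
```

```bash
python3 - <<'E'
from h import *
p,d=manip.read_camera("side"); cv2.imwrite(f"pics/side4.png",cv2.resize(p[150:250,260:370,::-1],None,fx=6,fy=6,interpolation=2))
s=manip.sense();print(s['eef_pos'],s['force'],s['clock'])
E
```

```text
[0.47164743 0.01101104 0.1326149 ] [-0.41654424 -1.44231748  0.55433545] 18.025
```

View pics/side4.png

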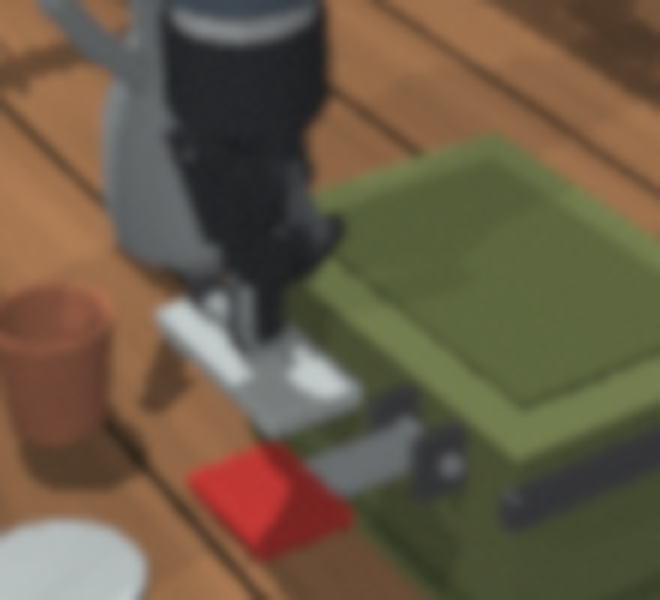

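The side zoom shows the fingertip at (265,330) and a finger-like grey shape beside it. The knob is hidden behind it. I keep pushing until the stop shows in the force.

Call:
jog_arm(jaw=[1,1,1], linear=[[1,0,0],[1,0,0],[0,0,0]], twist=[[0,0,0],[0,0,0],[0,0,0]])

```text
clock: 18.4
eef_pos: [0.4716, 0.0122, 0.1327]
ee_rot: [180.0, 0.1, 91.8]
force: [0.2, -8.3, -0.4]
finger_gap: -0.0005
```

Call:
jog_arm(jaw=[1,1,1], linear=[[1,0,0],[1,0,0],[0,0,0]], twist=[[0,0,0],[0,0,0],[0,0,0]])

```text
clock: 18.77
eef_pos: [0.4716, 0.0128, 0.1327]
ee_rot: [180.0, 0.2, 91.9]
force: [-0.1, -17.9, 0.7]
finger_gap: 0.0002
```

The force rises at the predicted stop position (y ≈ 12.5 mm), so the latch is home. Backing off and lifting.

Call:
jog_arm(jaw=[1,1,1,1,1,1,1,1], linear=[[-6,0,0],[-8,0,0],[0,0,-20],[0,0,-30],[0,0,-40],[0,-40,-20],[0,-40,0],[0,0,0]], twist=[[0,0,0],[0,0,0],[0,0,0],[0,0,0],[0,0,0],[0,0,0],[0,0,0],[0,0,0]])

```text
clock: 19.77
eef_pos: [0.3893, -0.0015, 0.2426]
ee_rot: [-179.9, -0.0, 91.8]
force: [-0.3, 0.4, 1.9]
finger_gap: -0.0
```

Call:
jog_arm(jaw=[1,1,1,1,1,1,1,1], linear=[[40,0,0],[45,0,0],[45,0,0],[45,0,0],[45,0,0],[45,0,0],[0,0,0],[0,0,0]], twist=[[0,0,0],[0,0,0],[0,0,0],[0,0,0],[0,0,0],[0,0,0],[0,0,0],[0,0,0]])

```text
clock: 20.78
eef_pos: [0.3838, 0.2633, 0.2422]
ee_rot: [-180.0, 0.0, 91.8]
force: [0.7, -0.3, -0.2]
finger_gap: -0.0002
```

```bash
python3 - <<'E'
from h import *
p,d=manip.read_camera("top"); cv2.imwrite("pics/top5.png",cv2.resize(p[140:290,220:480,::-1],None,fx=3,fy=3,interpolation=2))
p0=np.load('top0p.npy')
V=cv2.cvtColor(p,cv2.COLOR_RGB2HSV)[...,2]
q=V[219:225,300:350]; print(q.min(0))
s=manip.sense();print(s['eef_pos'],s['force'],s['clock'])
p,d=manip.read_camera("side"); cv2.imwrite("pics/side5.png",cv2.resize(p[130:300,240:480,::-1],None,fx=3,fy=3,interpolation=2))
E
```

```text
[160 165 161 161 161 161 161 160 167 133  92  91  92 121 144 166 189 191
 193 195 193 194 195 179 119  53  39  39  38  60 104 138 144 145 146 148
 186 217 218 219 220 218 220 219 218 219 173 115 114 115]
[0.38380621 0.26284125 0.24229571] [0.54901271 0.23296435 1.15237684] 20.825
```

View pics/top5.png

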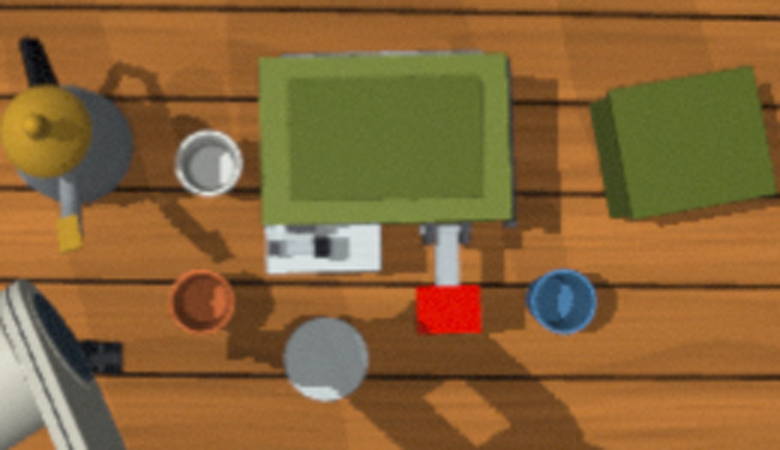

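View pics/side5.png

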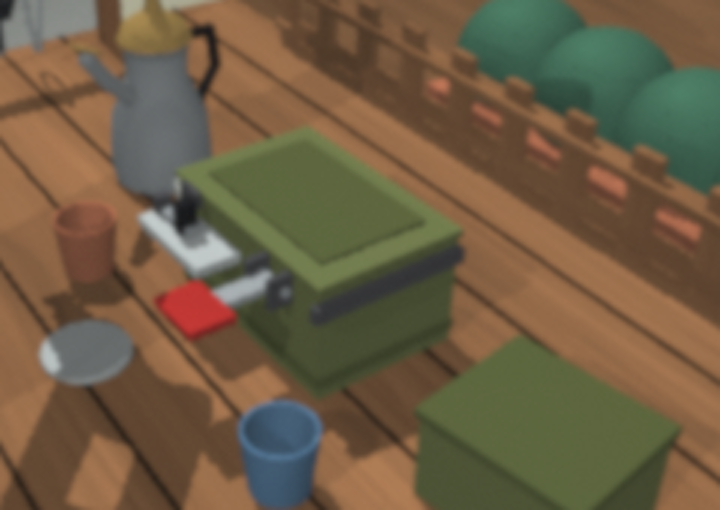

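The knob moved from column 339 to about 327, which is 35 mm. The lid is shut, the paddle is up, nothing else has moved and the arm is clear.

```bash
python3 -c "
from workcell import manip
print(manip.close_job())"
```

```text
the job is handed in; nothing more can be done
None
```

The dates are aired, the lid is shut and latched, and the job is handed in at about 21 s of the 70 s allowed. Handing in gave no verdict, so this rests on my own checks.

- **Opening:** I pressed the paddle about 28 mm down with closed fingertips. The side view showed the lid at about 1.1 rad, and I held it there for over 2 s.
- **Closing:** I let the lever rise at 6.4 mm/s, so the lid came down over about 4 s. The paddle pushed up on the finger with about 3.5–7.5 N most of the way and was off it by the end of the rise. The next pictures showed the lid shut with the latch still open.
- **Latching:** I pushed the knob sideways until it met its stop. The force rose to 18 N at the position I had worked out.

The last pictures showed the knob shifted about 12 pixels (about 35 mm), the lid shut and the paddle level. By eye, the cups, coaster, dallah and spare box had not moved, and the arm was clear of everything. No check failed or disagreed, but I did not measure the final lid and lever angles in numbers.

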